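# Hold a sample slide flush on the sloped reader stage

## Robot

A 7-joint arm with a two-finger parallel gripper is mounted at the origin on a cart in front of the work surface, level with it; the furniture and walls round the work are solid. World frame = base frame: x ahead of the robot, y to its left, z up, the work surface at z = 0. Lengths are in m, angles in rad, forces in N, time in s.
With the tool pointing down it reaches from about 0.35 to 0.9 m from the base axis. Payload 7.2 kg.
Tool frame: the origin (TCP) lies on the centre line of the jaws, within the pads' length; the fingertips stand 25 mm ahead of it and the grasp point (between the pads) lies 6 mm ahead of it (bot.tcp_to_tips is the distance from the TCP to the fingertips, in m); z points along the fingers, y is the line along which they close (so a half turn about z gives the same grasp; the last joint's range is limited). The gripper opens to 85 mm and grips with 20 to 120 N. Pads are 22 mm wide; open, the fingers measure 114 mm over their backs; the gripper's body (76 mm by 85 mm) begins 54 mm behind the grasp point. The pads swing forward as they close: fully open they stand 13 mm farther back than shut.
Start: joints at [-1.195, 0.411, -0.013, 1.596, 0.006, 1.134, -0.082], TCP at [0.268, 0.564, 0.256] pointing down, gripper open.
Joint ranges: [-2.95, 2.95], [-0.29, 1.99], [-1.47, 1.44], [0.14, 2.54], [-1.03, 4.17], [0.13, 1.85], [-2.86, 2.86]. Speed limits (rad/s): [2.39, 2.39, 3.01, 3.01, 3.14, 3.14, 3.14].

## Interface

Orientations are given as a 3x3 rotation matrix whose columns are the frame's x, y, z axes.
In Python, from station import bot gives the robot as it stands.
- The arm moves only by the tool jog_arm, never from a script. Its argument "targets" is a list of rows, each an object of numbers: "rx", "ry", "rz": the turn, a rotation vector about the tool's x, y, z in units of 8 degrees (1.0 is 8 degrees); "dx", "dy", "dz": the shift along the tool's x, y, z in mm; "jaw": the finger opening in mm, from 0 to 85.4. In form: [{"rx": .., "ry": .., "rz": .., "dx": .., "dy": .., "dz": .., "jaw": ..}, ...]. A call has 1 to 12 rows; each row is the pose to reach, as a shift and turn from the pose commanded when the call began, along the tool's axes at that moment; what a row does not reach only later rows make up. A row lasts 1/8 s, in which the tool goes at most 62.5 mm and 10.7 degrees, less where a joint would pass 70% of its speed; a pose out of reach is approached as far as the arm can. A call with a gripper value outside its range is refused whole. The fingers move at their own pace and stop on an object; "force" is the grip in N (left out, the last holds). Time passes only in rows, so rows that repeat a pose let the fingers close. It gives the time, the measured TCP pose, the force, the opening and the grip force at its end, in the units of the state.
- bot.read_state(): the state, without advancing time (a new reading comes with each control period).
- bot.read_camera(name): name is "scene" or "top"; returns a dict with "color" (420x560x3 uint8, red, green, blue), "fovy" (degrees; the focal length in pixels is half the picture's height over the tangent of half this angle, whatever the lens; pixels are square), "cx", "cy" (the principal point, pixels), "pose" (4x4, takes a point from camera to world coordinates). Camera axes: x right, y down, z forward; pixel columns grow to the right and rows downward; lengths in m; the calibration is good to about 2 mm. A picture is of the moment at which its call begins. There is no depth.
- bot.job_done(): hands the job in; it is judged then, once.
The state is a dict: "time": time; "qpos": joint angles; "joint_velocities": joint speeds; "effort": joint torques, N m; "eef_pos": TCP position; "eef_rot": TCP orientation; "ft_force": force on the tool from outside, world axes, zero at the start; "wrist_torque": the same for the moment, N m; "gripper_width": finger opening in m; "grip_force": force on a finger pad.
Only numpy, scipy, OpenCV 4.12 (cv2) and the standard library are available. Lean on these libraries where they do the work, as an engineer would, in place of code of your own. Each camera call takes 0.05 s, during which the arm holds its last target. There are 200 camera calls.

## Task

Pick up the sample slide by its orange fin, tilt it to match the slope of the reader stage, and hold it flat and flush on the stage's dark plate, square within the yellow corner marks. Press gently so that the spring-backed plate gives to about the middle of its travel, well short of bottoming, without forcing the stage's tilt or disturbing the dishes, box and tape around. Finish while still gripping the slide and holding it pressed there: do not let go.

Things in the scene. Friction and masses are not known exactly. Their poses are not given: they have to be found in the camera images.
- slide_grip (a point): Centre of the orange upright fin of the loose sample slide. The fin is 36 mm along the slide's x, 10 mm thick along y (grip it across y) and 36 mm high, its foot 18 mm below and its top 18 mm above this point. It stands in the middle of the slide. The slide lies flat on the work surface at the start. Axes as for slide_under.
- slide_under (a point): Centre of the flat underside of the sample slide, a clear plate with a white frame, 56 mm (its x) by 96 mm (its y), 4 mm thick; z points up out of the plate along the fin; 22 mm below slide_grip. The slide is symmetrical under a half turn about z.
- slide: The whole loose sample slide (about 60 g); same origin and axes as slide_under.
- stage: The reader stage, fixed to the table: grey metal base 120 mm (x) by 160 mm (y), two cheeks at y = +-70 mm rising to 76 mm that carry a tilting cradle, which carries the dark spring-backed plate. Origin at the centre of the base's underside, z up, x pointing from its low front edge to its back.
- platen_face (a point): Centre of the face of the dark spring-backed plate, 74 mm (x, up the slope) by 116 mm (y, level, across); z is the outward normal of the face. The face slopes up away from the robot by 0.2 to 0.55 rad, differently each time. Yellow corner marks outline where the slide belongs (59 by 99 mm, centred here, slide's long side along y). The point and the plate move in along -z when pressed.
- platen (a joint): How far the dark plate is pressed in along its normal, in m: 0 out, 0.012 bottomed. Spring: about 2 N to start moving, then 0.9 N per mm.
- cradle_edge (a point): Middle of the upper (back) edge of the tilting cradle below the plate, 42 mm from the tilt axis; moves only if the stiff tilt is forced (holds about 4 N m). The tilt axis runs along the stage's y, 56 mm above the table.
- dish_near: Clear round seed dish, 60 mm across, 12 mm high, nearer to the robot; origin under its centre. Leave alone.
- dish_far: Clear round seed dish, 60 mm across, 12 mm high, beyond the stage; origin under its centre. Leave alone.
- sample_box: White open divided box, 96 x 130 x 29 mm; origin under its centre. Leave alone.
- tape_yellow: Yellow roll of tape, 60 mm across, 19 mm high; origin under its centre. Leave alone.

How it is judged:
On the way, in this order (a step that is already met when the one before it is completed fails the run):
1. the slide is lifted in the gripper, at least 40 mm above the table and clear of the stage (contact force between the fingers and slide above 3 N and height (world z) of slide_under above 0.04 m and contact force between slide and stage below 0.1 N), for 0.2 s.
2. the slide is held flush on the plate, pressing it in part way (contact force between the fingers and slide above 3 N and contact force between slide and stage above 1.5 N and value of joint platen between 0.002 and 0.01 m and angle between the z axis of slide_under and the z axis of platen_face, either way round below 0.05 rad and angle between the y axis of slide_under and the y axis of platen_face, either way round below 0.1 rad and x of slide_under in the frame of platen_face between -0.008 and 0.008 m and y of slide_under in the frame of platen_face between -0.008 and 0.008 m and linear speed of slide below 0.02 m/s and angular speed of slide below 0.2 rad/s), for 0.5 s.
At the end, for the whole second after the job is handed in: The fingers still grip the slide (over 3 N); it presses on the stage with over 1.5 N and holds the plate pressed in by 2 to 10 of its 12 mm; its underside is parallel to the plate within 0.05 rad, square to it within 0.10 rad, and centred within 8 mm each way; it is still (all of step 2); the arm keeps its last pose, push and grip.
It fails at once if the slide is pressed on the stage with over 25 N (contact force between slide and stage above 25 N).
It fails at once if the stage's tilt is forced (cradle edge moved over 5 mm) (distance of cradle_edge from where it was at the start of the episode above 0.005 m).
It fails at once if a dish, the box or the tape roll is shifted by over 15 mm (distance of any of dish_near, dish_far, sample_box, tape_yellow from where it was at the start of the episode above 0.015 m).
It also fails if it takes over 38 s, if anything falls off the work surface, if the arm or the gripper's body presses on something with over 40 N, if the wrist force passes 120 N, or if a joint passes its speed limit or range.

## Working session

There is one attempt and no reset: what is moved stays moved. The work goes in short steps, Python scripts to look and compute and a tool call to move; the robot and the scene stay as the last step left them, time stands still between calls to the robot, and variables do not carry over. Pictures are saved under pics/ and viewed, at most 10 in all, crops included, and the job is handed in when it is done.

Besides the shell and the picture viewer there is one more tool, called after "Request:" as name(argument=value, ...), one argument or row to a line, values as JSON. jog_arm: Moves the arm, as the interface text tells. Its arguments: {"type":"object","properties":{"targets":{"type":"array","items":{"type":"object","properties":{"rx":{"type":"number"},"ry":{"type":"number"},"rz":{"type":"number"},"dx":{"type":"number"},"dy":{"type":"number"},"dz":{"type":"number"},"jaw":{"type":"number"}}}},"force":{"type":"number"}},"required":["targets"]}

```bash
ls; mkdir -p pics
python3 - <<'E'
from station import bot
import cv2,numpy as np
for n in("scene","top"):
    c=bot.read_camera(n); cv2.imwrite(f"pics/{n}0.png",c["color"][...,::-1]); np.savez(f"{n}0.npz",**c)
    print(n,c["fovy"],c["cx"],c["cy"],np.round(c["pose"],3).tolist())
s=bot.read_state(); print(s)
E
```

```text
pics
scene 49.57705170818004 280.7988309191494 209.9522114146585 [[-0.054, 0.412, -0.909, 1.367], [0.998, -0.0, -0.06, 0.336], [-0.025, -0.911, -0.411, 0.448], [0.0, 0.0, 0.0, 1.0]]
top 55.3896510601293 278.12592627880184 215.06927278437064 [[0.133, -0.969, 0.207, 0.42], [-0.991, -0.129, 0.035, 0.286], [-0.007, -0.21, -0.978, 0.931], [0.0, 0.0, 0.0, 1.0]]
{'time': 0.1, 'qpos': array([-1.19518734,  0.41186729, -0.01272881,  1.59696253,  0.00560628,
        1.13430697, -0.08222045]), 'joint_velocities': array([-0.00277149, -0.00236301, -0.00111655, -0.0024721 , -0.0010254 ,
       -0.00060673, -0.00094133]), 'effort': array([ 2.05930242e-03, -6.01830983e+01,  6.83777332e-01, -3.00091302e+01,
        1.39764088e-02,  6.45397289e-03,  1.56036242e-05]), 'eef_pos': array([0.26821093, 0.56406464, 0.25550664]), 'eef_rot': array([[-9.03132104e-01,  4.29362433e-01, -5.50804314e-04],
       [ 4.29362774e-01,  9.03131019e-01, -1.40428667e-03],
       [-1.05499482e-04, -1.50475125e-03, -9.99998862e-01]]), 'ft_force': array([-0.50109787, -0.36100052,  0.48747566]), 'wrist_torque': array([-0.02696045, -0.0158848 ,  0.01829   ]), 'grip_force': 0.0, 'gripper_width': 0.0853072763689553}
```

View pics/scene0.png

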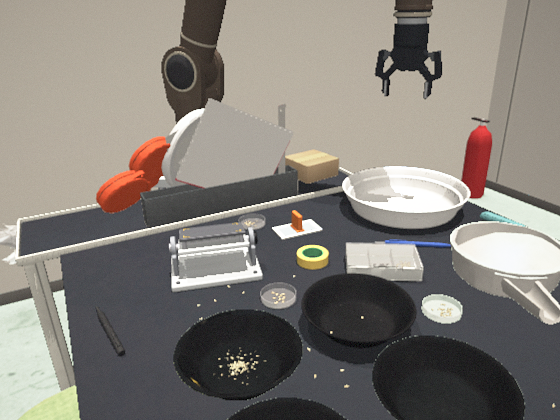

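View pics/top0.png

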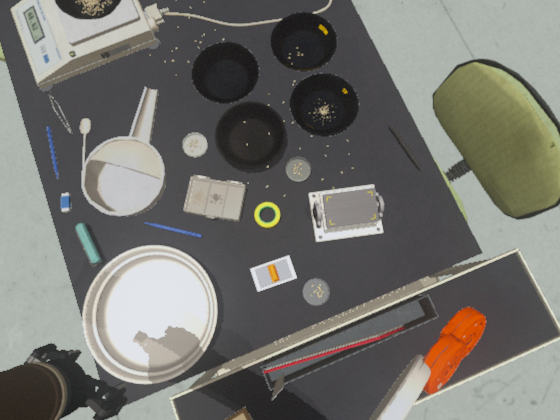

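The scene view shows the slide at about (297,229) with its orange fin, and the stage at (215,255) seen from behind. The top view shows the slide at (273,273), the stage at (346,212), the tape at (267,214), the near dish at (316,291) and the box at (214,198). I'll enlarge the parts that matter.

Run:
```python
import cv2,numpy as np
t=cv2.imread("pics/top0.png")[170:310,235:400]; s=cv2.imread("pics/scene0.png")[195:295,155:330]
a=cv2.resize(t,None,fx=4.2,fy=4.2,interpolation=cv2.INTER_CUBIC)
b=cv2.resize(s,None,fx=4.5,fy=4.5,interpolation=cv2.INTER_CUBIC)
cv2.imwrite("pics/topc.png",a);cv2.imwrite("pics/scenec.png",b)
print(a.shape,b.shape)
```

```text
(588, 693, 3) (450, 788, 3)
```

View pics/topc.png

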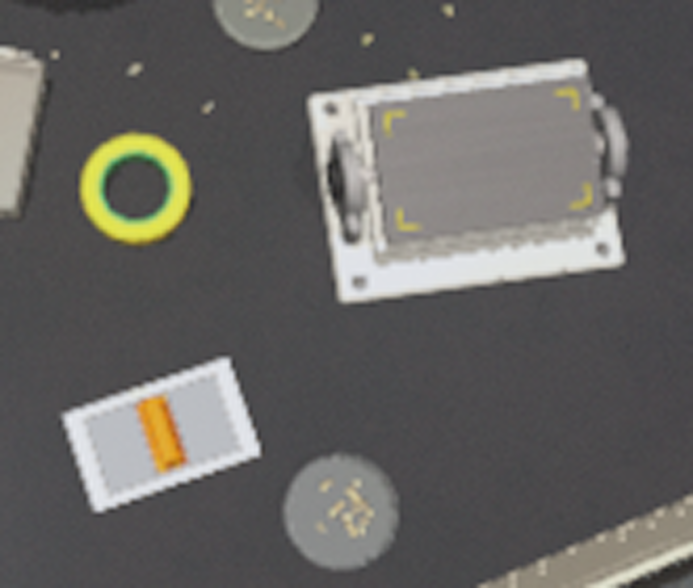

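View pics/scenec.png

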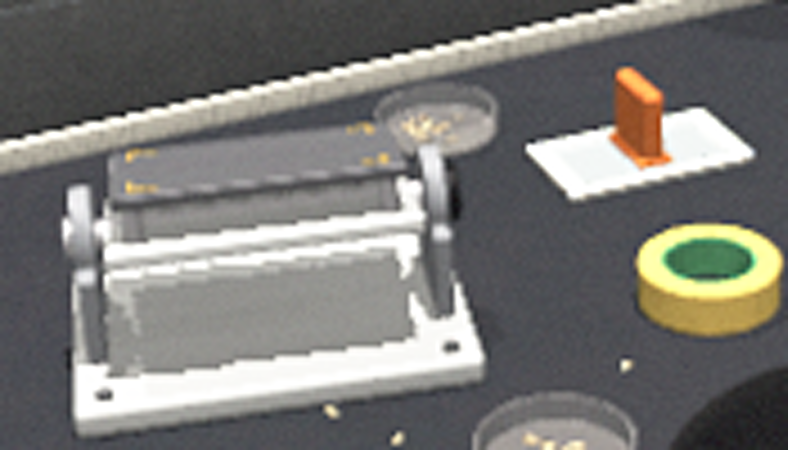

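The top crop shows the yellow marks at crop (385,113), (578,90), (592,206), (402,229) and the slide with its fin at (161,433). The scene crop shows the same four marks at (130,155), (365,128), (380,160), (140,188), so they can be triangulated.

```bash
cat > h.py <<'E'
import numpy as np, cv2
def K(c):
    f=210/np.tan(np.radians(float(c["fovy"]))/2); return np.array([[f,0,float(c["cx"])],[0,f,float(c["cy"])],[0,0,1]])
def ray(c,uv):
    d=np.linalg.inv(K(c))@np.array([uv[0],uv[1],1.]); P=c["pose"]; return P[:3,3],P[:3,:3]@d
def onplane(c,uv,z):
    o,d=ray(c,uv); return o+d*(z-o[2])/d[2]
def proj(c,p):
    P=np.linalg.inv(c["pose"]); q=K(c)@(P[:3,:3]@np.asarray(p)+P[:3,3]); return q[:2]/q[2]
def tri(cs,uvs):
    M=[np.linalg.inv(c["pose"])[:3] for c in cs]
    X=cv2.triangulatePoints(K(cs[0])@M[0],K(cs[1])@M[1],np.array(uvs[0],float),np.array(uvs[1],float))[:,0]
    return X[:3]/X[3]
def blob(c,w,uv,r):   # weighted centroid near uv
    u,v=map(int,np.round(uv)); s=w[v-r:v+r+1,u-r:u+r+1]; g=np.mgrid[v-r:v+r+1,u-r:u+r+1]
    return np.array([(g[1]*s).sum(),(g[0]*s).sum()])/s.sum()
def yel(c):
    a=c["color"].astype(float); return np.clip(np.minimum(a[...,0],a[...,1])-a[...,2]-12,0,None)
E
python3 - <<'E'
from h import *
t=dict(np.load("top0.npz"));s=dict(np.load("scene0.npz"))
T=[(385,113),(578,90),(590,206),(402,229)]; T=[(235+a/4.2,170+b/4.2) for a,b in T]
S=[(130,188),(380,160),(365,128),(132,155)]; S=[(155+a/4.5,195+b/4.5) for a,b in S]
# TL in top = back, +y side(left).  scene: right=+y, bottom=back
S=[S[1],S[0],S[3],S[2]]
P=[]
for a,b in zip(T,S):
    for _ in range(2): a=blob(t,yel(t),a,4); b=blob(s,yel(s),b,3)
    X=tri((t,s),(a,b)); P.append(X); print(a.round(2),b.round(2),X.round(4),"reproj",(proj(t,X)-a).round(2),(proj(s,X)-b).round(2))
P=np.array(P); print("centre",P.mean(0).round(4)); xx=(P[0]+P[1]-P[2]-P[3])/2; yy=(P[0]+P[3]-P[1]-P[2])/2
print("len",np.linalg.norm(xx),np.linalg.norm(yy)); print("tilt",np.arctan2(xx[2],np.hypot(*xx[:2])),"yaw x",np.arctan2(xx[1],xx[0]),"yaw y",np.arctan2(-yy[0],yy[1]),"ylevel",yy[2])
# slide: convex hull of white+orange region
a=t["color"].astype(int); m=((a.min(2)>140)|((a[...,0]-a[...,2])>70)).astype(np.uint8); w=np.zeros_like(m); w[250:296,245:302]=m[250:296,245:302]
n,l,st,_=cv2.connectedComponentsWithStats(w); k=1+st[1:,4].argmax(); pts=np.argwhere(l==k)[:,::-1].astype(np.float32)
W=np.array([onplane(t,p,.004)[:2] for p in pts],np.float32); r=cv2.minAreaRect(W); print("slide rect",r, cv2.boxPoints(r).round(4).tolist())
# fin
def orange(c): q=c["color"].astype(float); return ((q[...,0]-q[...,2])>70)*1.
a0=(273,273); b0=(155+640/4.5,195+115/4.5)
fa=blob(t,orange(t),a0,14); fb=blob(s,orange(s),b0,13); print("fin",fa,fb,tri((t,s),(fa,fb)).round(4))
c,_=r[0],0; print("grip reproj", proj(t,[*r[0],.022]),proj(s,[*r[0],.022]))
# stage base corners at z~? print
for q in [(310,95),(585,60),(625,265),(342,302)]:
    print("base",onplane(t,(235+q[0]/4.2,170+q[1]/4.2),.012).round(3))
E
```

```text
[327.62 197.93] [238.77 229.94] [0.6515 0.2137 0.0857] reproj [ 0.23 -0.  ] [0.22 0.01]
[370.21 192.27] [184.35 236.32] [0.6766 0.1224 0.0857] reproj [ 0.47 -0.05] [0.45 0.07]
[373.61 216.83] [184.15 228.82] [0.6256 0.1081 0.0745] reproj [ 0.52 -0.05] [0.47 0.07]
[330.84 222.55] [235.7 223. ] [0.6004 0.2    0.0745] reproj [ 0.17 -0.  ] [0.16 0.01]
centre [0.6385 0.161  0.0801]
len 0.054137304243389445 0.0949816663083472
tilt 0.20839644391143722 yaw x 0.2685349087319799 yaw y 0.2679090584076037 ylevel -1.788989202194946e-06
slide rect ((0.48048195242881775, 0.3125587999820709), (0.057562895119190216, 0.09737894684076309), 26.685518264770508) [[0.43290001153945923, 0.34310001134872437], [0.4765999913215637, 0.25609999895095825], [0.5281000137329102, 0.28200000524520874], [0.48429998755455017, 0.36899998784065247]]
fin [272.896 272.744] [296.51485149 221.31683168] [0.4796 0.3117 0.0199]
grip reproj [272.83454969 272.27744745] [297.12993516 220.60568924]
base [0.679 0.254 0.012]
base [0.72  0.101 0.012]
base [0.605 0.07  0.012]
base [0.564 0.222 0.012]
```

The measurement holds up: the marks span 54×95 mm (expected for centroids inside 59×99), they are level across, the tilt is about 0.21 rad and the yaw 0.268. The slide measures 57.5×97 mm and its fin agrees with its centre. Next I work out the approach.

```bash
cat >> h.py <<'E'
from scipy.spatial.transform import Rotation as Ro
def go(st,p,R,p0=None,R0=None):
    p0=st["eef_pos"] if p0 is None else p0; R0=st["eef_rot"] if R0 is None else R0
    d=R0.T@(np.asarray(p)-p0)*1000; r=np.degrees(Ro.from_matrix(R0.T@R).as_rotvec())/8
    print("d",d.round(1),"r",r.round(3)); return d,r
def down(yaw,tilt=0):  # tool x=-slide x, tool y=slide y, z into the face
    Rs=(Ro.from_euler("z",yaw)*Ro.from_euler("y",-tilt)).as_matrix(); return Rs@np.diag([-1,1,-1])
E
python3 - <<'E'
from h import *
from station import bot
s=bot.read_state(); print(bot.tcp_to_tips)
R=down(.4658)
go(s,[.480,.312,.14],R); go(s,[.480,.312,.036],R)
E
```

```text
0.025
d [-299.5 -136.5  115.7] r [-1.000e-02 -4.000e-03 -6.514e+00]
d [-299.5 -136.4  219.7] r [-1.000e-02 -4.000e-03 -6.514e+00]
```

Request:
jog_arm(
  targets=[
    {"dx": -50, "dy": -23, "dz": 10, "rz": -1.1, "jaw": 60},
    {"dx": -100, "dy": -46, "dz": 20, "rz": -2.2, "jaw": 60},
    {"dx": -150, "dy": -68, "dz": 35, "rz": -3.3, "jaw": 60},
    {"dx": -200, "dy": -91, "dz": 55, "rz": -4.4, "jaw": 60},
    {"dx": -250, "dy": -114, "dz": 80, "rz": -5.5, "jaw": 60},
    {"dx": -299.5, "dy": -136.5, "dz": 115, "rz": -6.51, "jaw": 60},
    {"dx": -299.5, "dy": -136.5, "dz": 116, "rz": -6.51, "jaw": 60},
    {"dx": -299.5, "dy": -136.5, "dz": 116, "rz": -6.51, "jaw": 60},
    {"dx": -299.5, "dy": -136.5, "dz": 116, "rz": -6.51, "jaw": 60},
    {"dx": -299.5, "dy": -136.5, "dz": 116, "rz": -6.51, "jaw": 60},
  ],
  force=50,
)

```text
schema error: expected keys rx, ry, rz, dx, dy, dz, jaw
```

Request:
jog_arm(
  targets=[
    {"rx": 0, "ry": 0, "rz": -1.1, "dx": -50, "dy": -23, "dz": 10, "jaw": 60},
    {"rx": 0, "ry": 0, "rz": -2.2, "dx": -100, "dy": -46, "dz": 20, "jaw": 60},
    {"rx": 0, "ry": 0, "rz": -3.3, "dx": -150, "dy": -68, "dz": 35, "jaw": 60},
    {"rx": 0, "ry": 0, "rz": -4.4, "dx": -200, "dy": -91, "dz": 55, "jaw": 60},
    {"rx": 0, "ry": 0, "rz": -5.5, "dx": -250, "dy": -114, "dz": 80, "jaw": 60},
    {"rx": 0, "ry": 0, "rz": -6.51, "dx": -299.5, "dy": -136.5, "dz": 115, "jaw": 60},
    {"rx": 0, "ry": 0, "rz": -6.51, "dx": -299.5, "dy": -136.5, "dz": 116, "jaw": 60},
    {"rx": 0, "ry": 0, "rz": -6.51, "dx": -299.5, "dy": -136.5, "dz": 116, "jaw": 60},
    {"rx": 0, "ry": 0, "rz": -6.51, "dx": -299.5, "dy": -136.5, "dz": 116, "jaw": 60},
    {"rx": 0, "ry": 0, "rz": -6.51, "dx": -299.5, "dy": -136.5, "dz": 116, "jaw": 60},
  ],
  force=50,
)

```text
time: 1.35
eef_pos: [0.4796, 0.3141, 0.141]
eef_rot: [[-0.893, -0.45, 0.001], [-0.45, 0.893, 0.001], [-0.001, 0.001, -1.0]]
ft_force: [0.1, -0.4, 0.2]
gripper_width: 0.0604
grip_force: 0.0
```

Run:
```python
from h import *
from station import bot
s=bot.read_state(); print(s["time"],s["eef_pos"],s["qpos"].round(3),s["joint_velocities"].round(3),s["gripper_width"],s["ft_force"])
go(s,[.480,.312,.036],down(.4658))
```

```text
1.35 [0.47961772 0.31412064 0.1409951 ] [-0.589  0.451 -0.098  1.839  0.056  0.854  1.324] [ 0.004  0.001  0.005  0.003  0.002 -0.001  0.002] 0.06036376669681684 [ 0.12189251 -0.43535666  0.21992846]
d [  0.7  -2.1 105. ] r [0.004 0.008 0.01 ]
```

Request:
jog_arm(
  targets=[
    {"rx": 0, "ry": 0, "rz": 0, "dx": 0.5, "dy": -2, "dz": 35, "jaw": 45},
    {"rx": 0, "ry": 0, "rz": 0, "dx": 0.5, "dy": -2, "dz": 70, "jaw": 45},
    {"rx": 0, "ry": 0, "rz": 0, "dx": 0.5, "dy": -2, "dz": 95, "jaw": 40},
    {"rx": 0, "ry": 0, "rz": 0, "dx": 0.5, "dy": -2, "dz": 104, "jaw": 40},
    {"rx": 0, "ry": 0, "rz": 0, "dx": 0.5, "dy": -2, "dz": 104, "jaw": 40},
    {"rx": 0, "ry": 0, "rz": 0, "dx": 0.5, "dy": -2, "dz": 104, "jaw": 40},
    {"rx": 0, "ry": 0, "rz": 0, "dx": 0.5, "dy": -2, "dz": 104, "jaw": 40},
    {"rx": 0, "ry": 0, "rz": 0, "dx": 0.5, "dy": -2, "dz": 104, "jaw": 40},
  ],
  force=50,
)

```text
time: 2.35
eef_pos: [0.481, 0.3108, 0.037]
eef_rot: [[-0.894, -0.449, 0.001], [-0.449, 0.894, 0.001], [-0.001, 0.0, -1.0]]
ft_force: [0.3, 0.0, 0.4]
gripper_width: 0.0401
grip_force: 0.0
```

Run:
```python
from h import *
from station import bot
a=bot.read_camera("scene")["color"][150:275,230:390]; b=bot.read_camera("top")["color"][220:345,200:360]
im=np.hstack([a,b])[...,::-1]; cv2.imwrite("pics/g1.png",cv2.resize(im,None,fx=2.5,fy=2.5,interpolation=cv2.INTER_CUBIC))
s=bot.read_state(); print(s["time"],s["eef_pos"],s["joint_velocities"].round(3),s["gripper_width"],s["ft_force"])
go(s,[.480,.312,.036],down(.4658))
```

```text
2.45 [0.48086941 0.31062437 0.0366494 ] [ 0.001  0.004  0.     0.001 -0.     0.002 -0.001] 0.04023390507615091 [-0.48940605 -0.17836196  0.23783873]
d [0.2 1.6 0.6] r [ 0.001  0.004 -0.005]
```

View pics/g1.png

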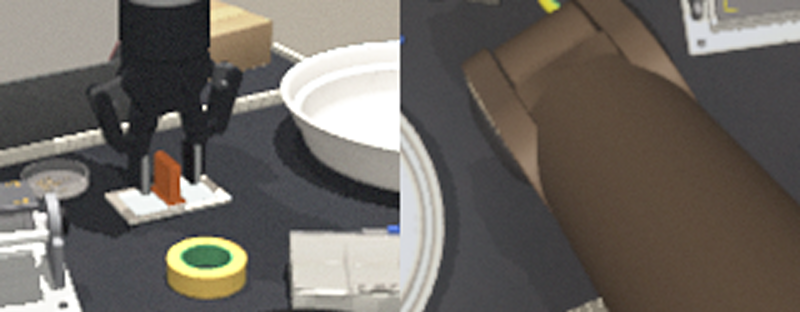

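The scene view (left) shows the fingers either side of the orange fin at crop (167,178), clear of the plate. I'll close on it and lift.

Request:
jog_arm(
  targets=[
    {"rx": 0, "ry": 0, "rz": 0, "dx": 0, "dy": 1, "dz": 0, "jaw": 0},
    {"rx": 0, "ry": 0, "rz": 0, "dx": 0, "dy": 1, "dz": 0, "jaw": 0},
    {"rx": 0, "ry": 0, "rz": 0, "dx": 0, "dy": 1, "dz": 0, "jaw": 0},
    {"rx": 0, "ry": 0, "rz": 0, "dx": 0, "dy": 1, "dz": 0, "jaw": 0},
    {"rx": 0, "ry": 0, "rz": 0, "dx": 0, "dy": 1, "dz": 0, "jaw": 0},
    {"rx": 0, "ry": 0, "rz": 0, "dx": 0, "dy": 1, "dz": 0, "jaw": 0},
    {"rx": 0, "ry": 0, "rz": 0, "dx": 0, "dy": 1, "dz": 0, "jaw": 0},
  ],
  force=50,
)

```text
time: 3.32
eef_pos: [0.4803, 0.3116, 0.0364]
eef_rot: [[-0.894, -0.449, 0.0], [-0.449, 0.894, 0.0], [-0.0, 0.0, -1.0]]
ft_force: [-0.7, -0.2, 3.5]
gripper_width: 0.009
grip_force: 49.1
```

Request:
jog_arm(
  targets=[
    {"rx": 0, "ry": 0, "rz": 0, "dx": 0, "dy": 0, "dz": -15, "jaw": 0},
    {"rx": 0, "ry": 0, "rz": 0, "dx": 0, "dy": 0, "dz": -40, "jaw": 0},
    {"rx": 0, "ry": 0, "rz": 0, "dx": 0, "dy": 0, "dz": -70, "jaw": 0},
    {"rx": 0, "ry": 0, "rz": 0, "dx": 0, "dy": 0, "dz": -100, "jaw": 0},
    {"rx": 0, "ry": 0, "rz": 0, "dx": 0, "dy": 0, "dz": -120, "jaw": 0},
    {"rx": 0, "ry": 0, "rz": 0, "dx": 0, "dy": 0, "dz": -120, "jaw": 0},
    {"rx": 0, "ry": 0, "rz": 0, "dx": 0, "dy": 0, "dz": -120, "jaw": 0},
    {"rx": 0, "ry": 0, "rz": 0, "dx": 0, "dy": 0, "dz": -120, "jaw": 0},
  ],
  force=50,
)

```text
time: 4.32
eef_pos: [0.4797, 0.311, 0.1552]
eef_rot: [[-0.894, -0.449, -0.002], [-0.449, 0.894, -0.001], [0.002, -0.0, -1.0]]
ft_force: [0.7, 0.1, -0.2]
gripper_width: 0.0093
grip_force: 48.6
```

Run:
```python
from h import *
from station import bot
c=bot.read_camera("scene"); a=c["color"][100:260,200:400]
cv2.imwrite("pics/g2.png",cv2.resize(a[...,::-1],None,fx=4,fy=4,interpolation=cv2.INTER_CUBIC)[:600]); np.savez("scene2.npz",**c)
s=bot.read_state(); print(s["time"],s["eef_pos"],s["joint_velocities"].round(3),s["gripper_width"],s["grip_force"],s["ft_force"])
# expected slide corner pixels for a straight hold (underside 29 mm below grip => underside = TCP + 36.5mm*z)
u=s["eef_pos"]+s["eef_rot"]@[0,0,.036]; 
print([(tuple(((proj(c,u+s["eef_rot"]@[x,y,0])-[200,100])*4).round(0))) for x in(.028,-.028) for y in(.048,-.048)])
# goal: above platen
P=np.array([.6385,.161,.0801]); R=down(.268,.208); n=-R[:,2]
for h in (.06,.01): go(s,P+n*(.036+h),R)
```

```text
4.375 [0.47975217 0.31108556 0.15523577] [ 0.    -0.001  0.001 -0.005  0.002  0.003  0.   ] 0.008785414172123546 48.642892241477966 [ 1.50468038 -0.11855799 -0.84928472]
[(np.float64(442.0), np.float64(282.0)), (np.float64(278.0), np.float64(311.0)), (np.float64(491.0), np.float64(315.0)), (np.float64(320.0), np.float64(346.0))]
d [ -55.1 -201.5  -18.8] r [ 0.143 -1.498  1.408]
d [ -65.3 -203.5   30.1] r [ 0.143 -1.498  1.408]
```

View pics/g2.png

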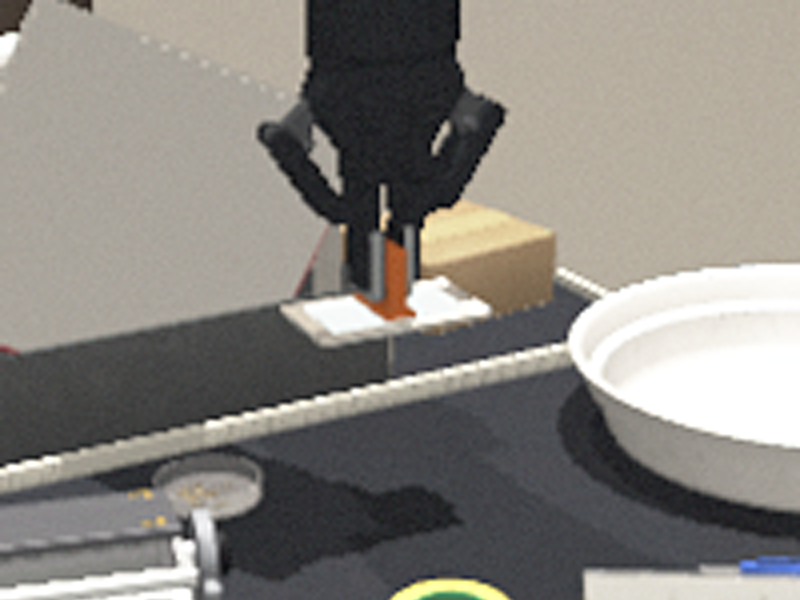

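The slide hangs straight in the jaws. Its corners at crop (282,308), (490,305), (325,345) match the predicted ones within about a pixel of the original picture. Next I move over the stage with the tilt set.

Request:
jog_arm(
  targets=[
    {"rx": 0, "ry": -0.2, "rz": 0.2, "dx": -6, "dy": -20, "dz": -8, "jaw": 0},
    {"rx": 0, "ry": -0.4, "rz": 0.4, "dx": -16, "dy": -60, "dz": -20, "jaw": 0},
    {"rx": 0.1, "ry": -0.8, "rz": 0.8, "dx": -28, "dy": -105, "dz": -20, "jaw": 0},
    {"rx": 0.1, "ry": -1.1, "rz": 1.1, "dx": -42, "dy": -150, "dz": -20, "jaw": 0},
    {"rx": 0.14, "ry": -1.4, "rz": 1.3, "dx": -51, "dy": -185, "dz": -19, "jaw": 0},
    {"rx": 0.143, "ry": -1.5, "rz": 1.41, "dx": -55, "dy": -201.5, "dz": -19, "jaw": 0},
    {"rx": 0.143, "ry": -1.5, "rz": 1.41, "dx": -55, "dy": -201.5, "dz": -19, "jaw": 0},
    {"rx": 0.143, "ry": -1.5, "rz": 1.41, "dx": -55, "dy": -201.5, "dz": -19, "jaw": 0},
    {"rx": 0.143, "ry": -1.5, "rz": 1.41, "dx": -55, "dy": -201.5, "dz": -19, "jaw": 0},
    {"rx": 0.143, "ry": -1.5, "rz": 1.41, "dx": -55, "dy": -201.5, "dz": -19, "jaw": 0},
  ],
  force=50,
)

```text
time: 5.62
eef_pos: [0.6194, 0.1572, 0.1753]
eef_rot: [[-0.943, -0.266, 0.201], [-0.26, 0.964, 0.056], [-0.208, 0.001, -0.978]]
ft_force: [-0.4, -0.1, -0.7]
gripper_width: 0.0095
grip_force: 48.7
```

Run:
```python
from h import *
from station import bot
s=bot.read_state(); print(s["time"],s["eef_pos"],s["joint_velocities"].round(3),s["qpos"].round(2),s["grip_force"],s["ft_force"],s["wrist_torque"])
P=np.array([.6385,.161,.0801]); R=down(.268,.208); n=-R[:,2]
for h in (.06,.012,.004,0): go(s,P+n*(.0364+h),R)
```

```text
5.625 [0.61941363 0.15715522 0.17532726] [ 0.004  0.001  0.005 -0.     0.003 -0.001  0.   ] [-0.32  0.41 -0.01  1.82  0.02  0.7   1.49] 48.70963990688324 [-0.36988351 -0.10091355 -0.68692013] [-0.05133985  0.23315751  0.00506455]
d [ 0.7 -1.3  0.8] r [0.01  0.014 0.008]
d [ 0.8 -1.4 48.8] r [0.01  0.014 0.008]
d [ 0.8 -1.4 56.8] r [0.01  0.014 0.008]
d [ 0.8 -1.4 60.8] r [0.01  0.014 0.008]
```

Request:
jog_arm(
  targets=[
    {"rx": 0, "ry": 0, "rz": 0, "dx": 0.8, "dy": -1.3, "dz": 15, "jaw": 0},
    {"rx": 0, "ry": 0, "rz": 0, "dx": 0.8, "dy": -1.3, "dz": 35, "jaw": 0},
    {"rx": 0, "ry": 0, "rz": 0, "dx": 0.8, "dy": -1.3, "dz": 46, "jaw": 0},
    {"rx": 0, "ry": 0, "rz": 0, "dx": 0.8, "dy": -1.3, "dz": 49, "jaw": 0},
    {"rx": 0, "ry": 0, "rz": 0, "dx": 0.8, "dy": -1.3, "dz": 49, "jaw": 0},
    {"rx": 0, "ry": 0, "rz": 0, "dx": 0.8, "dy": -1.3, "dz": 49, "jaw": 0},
    {"rx": 0, "ry": 0, "rz": 0, "dx": 0.8, "dy": -1.3, "dz": 49, "jaw": 0},
    {"rx": 0, "ry": 0, "rz": 0, "dx": 0.8, "dy": -1.3, "dz": 49, "jaw": 0},
  ],
  force=50,
)

```text
time: 6.62
eef_pos: [0.6294, 0.1574, 0.1276]
eef_rot: [[-0.943, -0.264, 0.201], [-0.258, 0.964, 0.056], [-0.209, 0.001, -0.978]]
ft_force: [-0.1, -0.1, -0.6]
gripper_width: 0.009
grip_force: 48.7
```

Run:
```python
from h import *
from station import bot
c=bot.read_camera("scene"); a=c["color"][175:295,155:275]; t=bot.read_camera("top"); b=t["color"][160:250,290:410]
A=cv2.resize(a[...,::-1],None,fx=5,fy=5,interpolation=cv2.INTER_CUBIC); cv2.imwrite("pics/g3.png",A)
np.savez("scene3.npz",**c)
s=bot.read_state(); print(s["time"],s["eef_pos"],s["grip_force"],s["ft_force"],s["wrist_torque"])
P=np.array([.6385,.161,.0801]); R=down(.268,.208); n=-R[:,2]
for h in (.012,0): go(s,P+n*(.0364+h),R)
f=lambda p:((proj(c,p)-[155,175])*5).round(0)
u=s["eef_pos"]+s["eef_rot"]@[0,0,.0364]
for x in(-.028,.028):
  for y in(.048,-.048): print("slide",x,y,f(u+s["eef_rot"]@[x,y,0]),"plate",f(P+R@[x*37/28,y*58/48,0]))
```

```text
6.725 [0.62929867 0.1573393  0.12745959] 48.71191442012787 [ 0.31459683 -0.05485953 -0.33155316] [-0.08853445  0.23308345 -0.03293416]
d [ 0.2  1.1 -0. ] r [ 0.005  0.017 -0.004]
d [ 0.2  1.1 12. ] r [ 0.005  0.017 -0.004]
slide -0.028 0.048 [416. 243.] plate [453. 278.]
slide -0.028 -0.048 [140. 275.] plate [117. 318.]
slide 0.028 0.048 [399. 209.] plate [428. 231.]
slide 0.028 -0.048 [140. 238.] plate [120. 266.]
```

View pics/g3.png

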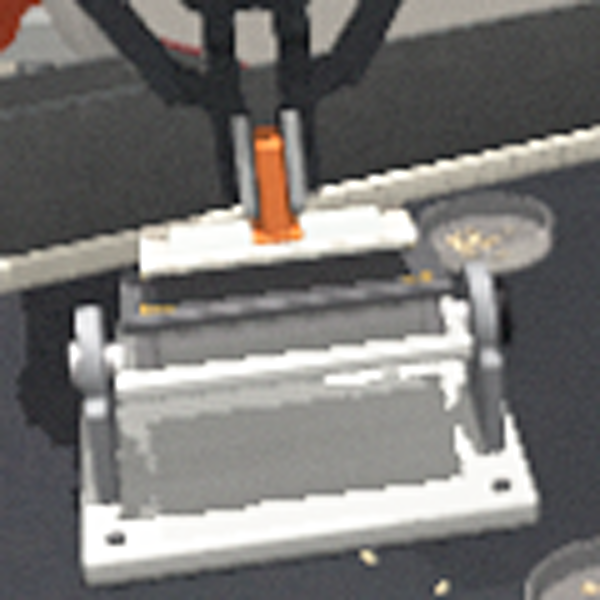

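The slide hovers parallel over the plate. Its back edge at crop (140,275)–(416,243) and the yellow marks at (155,309) and (418,275) lie where predicted. I'll lower it slowly until contact.

Request:
jog_arm(
  targets=[
    {"rx": 0, "ry": 0, "rz": 0, "dx": 0.2, "dy": 1, "dz": 4, "jaw": 0},
    {"rx": 0, "ry": 0, "rz": 0, "dx": 0.2, "dy": 1, "dz": 8, "jaw": 0},
    {"rx": 0, "ry": 0, "rz": 0, "dx": 0.2, "dy": 1, "dz": 10, "jaw": 0},
    {"rx": 0, "ry": 0, "rz": 0, "dx": 0.2, "dy": 1, "dz": 10, "jaw": 0},
    {"rx": 0, "ry": 0, "rz": 0, "dx": 0.2, "dy": 1, "dz": 10, "jaw": 0},
    {"rx": 0, "ry": 0, "rz": 0, "dx": 0.2, "dy": 1, "dz": 10, "jaw": 0},
  ],
  force=50,
)

```text
time: 7.48
eef_pos: [0.6309, 0.1588, 0.1175]
eef_rot: [[-0.943, -0.264, 0.201], [-0.258, 0.964, 0.056], [-0.209, 0.001, -0.978]]
ft_force: [0.1, -0.8, 0.6]
gripper_width: 0.0095
grip_force: 48.7
```

Request:
jog_arm(
  targets=[
    {"rx": 0, "ry": 0, "rz": 0, "dx": 0, "dy": 0, "dz": 1, "jaw": 0},
    {"rx": 0, "ry": 0, "rz": 0, "dx": 0, "dy": 0, "dz": 2, "jaw": 0},
    {"rx": 0, "ry": 0, "rz": 0, "dx": 0, "dy": 0, "dz": 3, "jaw": 0},
    {"rx": 0, "ry": 0, "rz": 0, "dx": 0, "dy": 0, "dz": 3, "jaw": 0},
    {"rx": 0, "ry": 0, "rz": 0, "dx": 0, "dy": 0, "dz": 3, "jaw": 0},
  ],
  force=50,
)

```text
time: 8.1
eef_pos: [0.6314, 0.159, 0.1145]
eef_rot: [[-0.943, -0.264, 0.201], [-0.258, 0.964, 0.056], [-0.209, 0.001, -0.978]]
ft_force: [-0.1, -0.2, 1.2]
gripper_width: 0.0089
grip_force: 49.0
```

```bash
cat > st.py <<'E'
from h import *
from station import bot
F=[];M=[]
for i in range(8):
    c=bot.read_camera("scene"); s=bot.read_state(); F.append(s["eef_rot"].T@s["ft_force"]); M.append(s["eef_rot"].T@s["wrist_torque"])
print(s["time"],s["eef_pos"],s["grip_force"],"F tool",np.mean(F,0).round(2),"M tool",np.mean(M,0).round(3),"sd",np.std(F,0).round(2))
P=np.array([.6385,.161,.0801]); R=down(.268,.208); n=-R[:,2]
go(s,P+n*.0364,R)
E
python3 st.py
```

```text
8.5 [0.6314475  0.15892531 0.11450731] 48.98761510848999 F tool [ 0.38  0.04 -1.81] M tool [0.02  0.366 0.025] sd [0.67 0.66 0.5 ]
d [-0.1  0.1 -1.2] r [ 0.005  0.016 -0.004]
```

Request:
jog_arm(
  targets=[
    {"rx": 0, "ry": 0, "rz": 0, "dx": 0, "dy": 0, "dz": 1, "jaw": 0},
    {"rx": 0, "ry": 0, "rz": 0, "dx": 0, "dy": 0, "dz": 2, "jaw": 0},
    {"rx": 0, "ry": 0, "rz": 0, "dx": 0, "dy": 0, "dz": 3, "jaw": 0},
    {"rx": 0, "ry": 0, "rz": 0, "dx": 0, "dy": 0, "dz": 3, "jaw": 0},
    {"rx": 0, "ry": 0, "rz": 0, "dx": 0, "dy": 0, "dz": 3, "jaw": 0},
  ],
  force=50,
)

```text
time: 9.12
eef_pos: [0.632, 0.1591, 0.1116]
eef_rot: [[-0.943, -0.264, 0.201], [-0.258, 0.964, 0.056], [-0.209, 0.001, -0.978]]
ft_force: [-0.7, -0.4, 3.7]
gripper_width: 0.0094
grip_force: 49.4
```

```bash
python3 st.py
```

```text
9.525 [0.63201536 0.15911558 0.11153617] 49.35571253299713 F tool [ 0.41 -0.31 -4.21] M tool [0.025 0.478 0.004] sd [0.5  0.44 0.49]
d [-0.1  0.1 -4.2] r [ 0.005  0.015 -0.004]
```

Request:
jog_arm(
  targets=[
    {"rx": 0, "ry": 0.1, "rz": 0, "dx": 0, "dy": 0, "dz": 1, "jaw": 0},
    {"rx": 0, "ry": 0.2, "rz": 0, "dx": 0, "dy": 0, "dz": 1, "jaw": 0},
    {"rx": 0, "ry": 0.2, "rz": 0, "dx": 0, "dy": 0, "dz": 1, "jaw": 0},
    {"rx": 0, "ry": 0.2, "rz": 0, "dx": 0, "dy": 0, "dz": 1, "jaw": 0},
  ],
  force=50,
)

```text
time: 10.02
eef_pos: [0.633, 0.1594, 0.111]
eef_rot: [[-0.948, -0.264, 0.175], [-0.26, 0.964, 0.049], [-0.182, 0.001, -0.983]]
ft_force: [0.0, 0.4, 5.6]
gripper_width: 0.0091
grip_force: 49.6
```

```bash
python3 st.py
```

```text
10.425 [0.6329842  0.15939782 0.1110335 ] 49.59849536418915 F tool [-0.25 -0.21 -5.26] M tool [ 0.04  -0.076 -0.001] sd [0.55 0.5  0.66]
d [ 0.9  0.1 -4.9] r [ 0.006 -0.177 -0.004]
```

Request:
jog_arm(
  targets=[
    {"rx": 0, "ry": -0.2, "rz": 0, "dx": 0, "dy": 0, "dz": 0, "jaw": 0},
    {"rx": 0, "ry": -0.4, "rz": 0, "dx": 0, "dy": 0, "dz": 0, "jaw": 0},
    {"rx": 0, "ry": -0.4, "rz": 0, "dx": 0, "dy": 0, "dz": 0, "jaw": 0},
    {"rx": 0, "ry": -0.4, "rz": 0, "dx": 0, "dy": 0, "dz": 0, "jaw": 0},
  ],
  force=50,
)

```text
time: 10.92
eef_pos: [0.6315, 0.159, 0.1102]
eef_rot: [[-0.938, -0.264, 0.225], [-0.257, 0.964, 0.062], [-0.234, 0.001, -0.972]]
ft_force: [-2.8, -0.9, 5.2]
gripper_width: 0.0089
grip_force: 49.7
```

```bash
python3 st.py
```

```text
11.325 [0.63158883 0.15899794 0.11018809] 49.6973991394043 F tool [ 1.91 -0.15 -6.04] M tool [-0.011  0.895  0.001] sd [0.34 0.47 0.44]
d [-1.   0.1 -5.4] r [ 0.005  0.199 -0.004]
```

Moment against tilt crosses the free-air value near 0.20 rad, with the contact on the front edge at 0.209 and on the back edge at 0.183. I'll set the tilt to 0.20, cancel the lateral shift and keep about 5.5 mm of press.

Request:
jog_arm(
  targets=[
    {"rx": 0, "ry": 0.13, "rz": 0, "dx": -0.6, "dy": 0, "dz": 0, "jaw": 0},
    {"rx": 0, "ry": 0.25, "rz": 0, "dx": -1.2, "dy": 0, "dz": 0, "jaw": 0},
    {"rx": 0, "ry": 0.25, "rz": 0, "dx": -1.2, "dy": 0, "dz": 0, "jaw": 0},
    {"rx": 0, "ry": 0.25, "rz": 0, "dx": -1.2, "dy": 0, "dz": 0, "jaw": 0},
    {"rx": 0, "ry": 0.25, "rz": 0, "dx": -1.2, "dy": 0, "dz": 0, "jaw": 0},
    {"rx": 0, "ry": 0.25, "rz": 0, "dx": -1.2, "dy": 0, "dz": 0, "jaw": 0},
  ],
  force=50,
)

```text
time: 12.08
eef_pos: [0.6328, 0.1593, 0.1105]
eef_rot: [[-0.945, -0.264, 0.193], [-0.259, 0.964, 0.054], [-0.201, 0.001, -0.98]]
ft_force: [-4.5, -1.6, 4.8]
gripper_width: 0.0089
grip_force: 49.6
```

```bash
python3 st.py
python3 - <<'E'
from h import *
from station import bot
c=bot.read_camera("scene"); a=c["color"][175:295,155:275]
cv2.imwrite("pics/g4.png",cv2.resize(a[...,::-1],None,fx=5,fy=5,interpolation=cv2.INTER_CUBIC))
s=bot.read_state(); f=lambda p:((proj(c,p)-[155,175])*5).round(0)
u=s["eef_pos"]+s["eef_rot"]@[0,0,.0364]; R=s["eef_rot"]
for y in(.048,-.048): print("slide back",f(u+R@[-.028,y,0]),"mark back outer",f(u+R@[-.0295,y*49.5/48,0]),"plate",f(u+R@[-.037,y*58/48,0]))
E
```

```text
12.475 [0.63280296 0.15938725 0.11057183] 49.61750328540802 F tool [ 4.1  -0.04 -5.39] M tool [-0.005  1.026  0.021] sd [0.51 0.44 0.42]
d [ 0.5  0.1 -5.4] r [ 0.005 -0.041 -0.003]
slide back [423. 290.] mark back outer [428. 291.] plate [454. 294.]
slide back [149. 323.] mark back outer [144. 325.] plate [119. 334.]
```

View pics/g4.png

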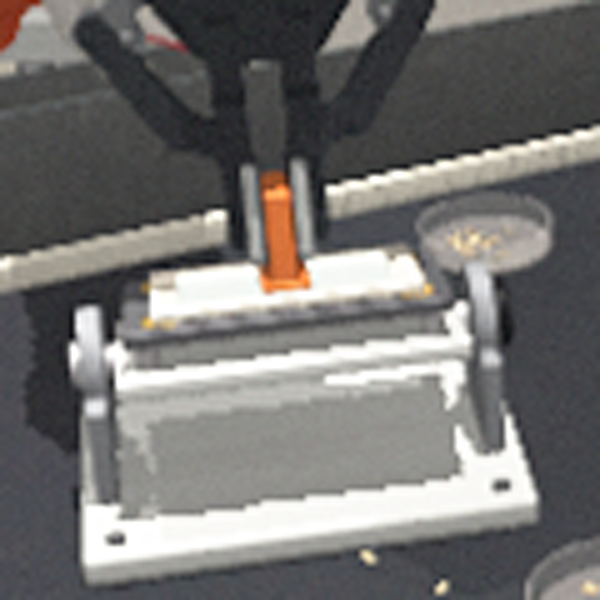

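The slide sits on the plate inside the yellow marks: back corners at crop (150,318) and (425,288), marks at (148,322) and (430,290). A side load of 4 N along tool x remains, and I'll relieve it.

Request:
jog_arm(
  targets=[
    {"rx": 0, "ry": 0, "rz": 0, "dx": 0.4, "dy": 0, "dz": 0, "jaw": 0},
    {"rx": 0, "ry": 0, "rz": 0, "dx": 0.8, "dy": 0, "dz": 0.2, "jaw": 0},
    {"rx": 0, "ry": 0, "rz": 0, "dx": 0.8, "dy": 0, "dz": 0.2, "jaw": 0},
    {"rx": 0, "ry": 0, "rz": 0, "dx": 0.8, "dy": 0, "dz": 0.2, "jaw": 0},
    {"rx": 0, "ry": 0, "rz": 0, "dx": 0.8, "dy": 0, "dz": 0.2, "jaw": 0},
  ],
  force=50,
)

```text
time: 13.15
eef_pos: [0.6327, 0.1594, 0.1105]
eef_rot: [[-0.945, -0.265, 0.195], [-0.259, 0.964, 0.054], [-0.202, 0.001, -0.979]]
ft_force: [-4.1, -1.3, 4.0]
gripper_width: 0.0094
grip_force: 49.6
```

```bash
python3 st.py
```

```text
13.55 [0.63273087 0.15935932 0.11057504] 49.615970849990845 F tool [ 2.47  0.12 -5.29] M tool [0.    0.6   0.002] sd [0.38 0.73 0.41]
d [ 0.4  0.1 -5.3] r [ 0.005 -0.033 -0.003]
```

Request:
jog_arm(
  targets=[
    {"rx": 0, "ry": -0.02, "rz": 0, "dx": 0.5, "dy": 0, "dz": 0.2, "jaw": 0},
    {"rx": 0, "ry": -0.03, "rz": 0, "dx": 1, "dy": 0, "dz": 0.4, "jaw": 0},
    {"rx": 0, "ry": -0.03, "rz": 0, "dx": 1, "dy": 0, "dz": 0.4, "jaw": 0},
    {"rx": 0, "ry": -0.03, "rz": 0, "dx": 1, "dy": 0, "dz": 0.4, "jaw": 0},
    {"rx": 0, "ry": -0.03, "rz": 0, "dx": 1, "dy": 0, "dz": 0.4, "jaw": 0},
    {"rx": 0, "ry": -0.03, "rz": 0, "dx": 1, "dy": 0, "dz": 0.4, "jaw": 0},
    {"rx": 0, "ry": -0.03, "rz": 0, "dx": 1, "dy": 0, "dz": 0.4, "jaw": 0},
    {"rx": 0, "ry": -0.03, "rz": 0, "dx": 1, "dy": 0, "dz": 0.4, "jaw": 0},
  ],
  force=50,
)

```text
time: 14.55
eef_pos: [0.6326, 0.1593, 0.1104]
eef_rot: [[-0.943, -0.264, 0.2], [-0.259, 0.964, 0.056], [-0.208, 0.001, -0.978]]
ft_force: [-0.3, -1.1, 5.8]
gripper_width: 0.0093
grip_force: 49.6
```

```bash
python3 st.py
```

```text
14.95 [0.63261797 0.15927917 0.11042849] 49.624112248420715 F tool [-0.09  0.23 -5.22] M tool [ 0.031  0.28  -0.007] sd [0.44 0.38 0.34]
d [ 0.3  0.1 -5.5] r [ 0.005  0.01  -0.004]
```

The side load and the extra moment are gone. The push is about 5.8 N with about 5 mm of give, and the pose is centred, so I'm handing in.

```bash
python3 -c "
from station import bot
print(bot.job_done())"
```

```text
the job is handed in; nothing more can be done
None
```

I handed the job in at about 15 s with the slide still gripped and pressed flush on the reader stage. It is tilted about 0.21 rad, pushing with about 5.8 N for about 5 mm of give, and within about 1 mm of the centre of the marks by arm pose. The hand-in returned no verdict.

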